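# Square a glued frame by its diagonals

## Robot

A 6-joint arm with a two-finger parallel gripper is mounted at the origin on the work surface. World frame = base frame: x ahead of the robot, y to its left, z up, the work surface at z = 0. Lengths are in mm, angles in rad, forces in N, time in s.
With the tool pointing down it reaches from about 225 to 875 mm from the base axis. Payload 3.4 kg.
Tool frame: the origin (TCP) lies on the mounting face of the last link; the fingertips stand 173 mm ahead of it and the grasp point (between the pads) lies 155 mm ahead of it; z points along the fingers, y is the line along which they close (so a half turn about z gives the same grasp; the last joint's range is limited). The gripper opens to 85 mm and grips with 20 to 120 N. Pads are 22 mm wide; open, the fingers measure 114 mm over their backs; the gripper's body (76 mm by 85 mm) begins 54 mm behind the grasp point. The pads swing forward as they close: fully open they stand 13 mm farther back than shut.
Start: joints at [-1.36, 0.276, 1.505, -0, 1.361, -0.121], TCP at [187.3, -543.657, 404.728] pointing down, gripper open.
Joint ranges: [-2.89, 2.89], [-0.75, 2.08], [0.22, 2.7], [-1.18, 4.32], [0.11, 2.71], [-2.7, 2.7]. Speed limits (rad/s): [2.57, 2.57, 3.14, 3.14, 3.14, 3.14].

## Interface

Orientations are given as [roll, pitch, yaw] about the fixed x, y, z axes, in that order (R = Rz(yaw) Ry(pitch) Rx(roll)).
In Python, from rig import env gives the robot as it stands.
- The arm moves only by the shell command python3 -m jog 'ROWS' [FORCE]. ROWS is JSON, a list of rows, each a list of 3 entries, a list of its own where there are three numbers: the shift along the tool's x, y, z scaled (see below), then the turn about the tool's z scaled (see below), then the opening in per cent of the stroke, from 0 (shut) to 100 (fully open). A call has 1 to 5 rows; each row shifts and turns the commanded pose from where the row before left it, along the tool's axes as they then stand; what a row does not reach is not made up. The controller multiplies each number of a shift by 40 mm and each number of a turn by 6 degrees. A row lasts 1/10 s, in which the tool goes at most 50 mm and 8.59 degrees, less where a joint would pass 70% of its speed; a pose out of reach is approached as far as the arm can. A call with a number of a shift or a turn outside -1 to 1 is refused whole. A call with a gripper value outside its range is refused whole. The fingers move at their own pace and stop on an object; FORCE is the grip in N (left out, the last holds). Time passes only in rows, so rows that do not move let the fingers close. It gives the time, the measured TCP pose, the force, the opening and the grip force at its end, in the units of the state.
- env.state(): the state, without advancing time (a new reading comes with each control period).
- env.read_camera(name): name is "side" or "top" or "wrist"; returns (picture, depth): 420x560x3 uint8, red, green, blue; 420x560 float32, mm along the optical axis (not along the pixel's ray), 0 where there is no reading.
- env.camera_params(name): a dict with "K" (3x3 intrinsics, pixels), "k1" (the pictures are not rectified: a ray, as slopes to the right and down, at radius r is drawn at 1 + k1 r^2 times it, then the intrinsics apply), "extrinsics" (4x4, takes a point from camera to world coordinates); the wrist camera has in their place "mount" (4x4, takes a point from camera to tool coordinates, whose origin is the TCP and whose axes are the flange's). Camera axes: x right, y down, z forward; pixel columns grow to the right and rows downward; lengths in mm; the calibration is good to about 2 mm. A picture is of the moment at which its call begins: read the wrist's pose just before it. camera_params takes no time and is no camera call.
- env.hand_in(): hands the job in; it is judged then, once.
The state is a dict: "clock": time; "joint_positions": joint angles; "qvel": joint speeds; "joint_torque": joint torques, N m; "tool_pos": TCP position; "ee_rot": TCP orientation; "ft_force": force on the tool from outside, world axes, zero at the start; "torque": the same for the moment, N m; "grip_width": finger opening in mm; "grip_force": force on a finger pad.
Only numpy, scipy, OpenCV 4.12 (cv2) and the standard library are available. Lean on these libraries where they do the work, as an engineer would, in place of code of your own. Each camera call takes 0.05 s, during which the arm holds its last target. There are 200 camera calls.

## Task

The glue in the small wooden frame has not set: check it for square with the slide rule and true it up. Lay the rule flat in the frame with its noses in opposite inside corners and draw the slide out by its tab until both noses are felt home, gently so as not to spread the frame: first on the diagonal from the left end of the clamped near rail, then on the other one. Compare the two, ease the far rail sideways until the diagonals are equal (within 3 mm, leave it if they already are), and leave the rule lying flat on the board or the bench, with nothing else disturbed.

Things in the scene. Friction and masses are not known exactly. Their poses are not given: they have to be found in the camera images.
- frame_board: 12 mm plywood glue-up board, 290 x 300 mm, fixed to the bench, carrying a freshly glued wooden frame that lies flat on it. Origin: on the bench surface (underside of the board) under the middle of the frame's opening when square; x runs from the clamped near rail square across to the far rail, y runs along the near rail to its left end, z up. A 14 mm high batten and two steel toggle clamps (up to 45 mm above the board, at y = +88 and -88 mm) hold the near rail.
- near_rail: clamped rail of the frame, 274 mm long, 32 mm wide, 18 mm thick, lying on the board; its inner edge is at x = -75 mm of the board's frame. Same origin and axes as the board. It does not move.
- left_stile: left side piece of the frame, 150 x 32 mm, 17 mm thick, jointed to both rails. Origin: inside corner with the near rail, at the board's top face; its x axis runs along its inner edge to the far rail.
- right_stile: right side piece of the frame, as the left one. Origin: inside corner with the near rail; its x axis runs along its inner edge to the far rail. The stiles always stay parallel to each other.
- far_rail: rail farthest from the robot, 274 x 32 x 18 mm, free to shift: it stays parallel to the near rail while the frame racks. Origin: inside corner with the left stile, at the board's top face; y runs along the rail to its left end, which is 32 mm past the origin. The glued joints drag: it takes about 13 N on the end of this rail, along the rail, to rack the frame, it then stays where it is left; about 16 N along a diagonal from inside spreads it as well.
- corner_near_left (a point): inside corner of near rail and left stile, 9 mm above the board's top face. The opening has sides of 210 mm (rails) and 150 mm (stiles), pivoting at the four inside corners; it may lean either way by up to 0.07 rad, so the far rail stands up to 10.5 mm left or right of square, or nearly square.
- corner_near_right (a point): inside corner of near rail and right stile, 9 mm above the board's top face
- corner_far_left (a point): inside corner of far rail and left stile, 9 mm above the board's top face
- corner_far_right (a point): inside corner of far rail and right stile, 9 mm above the board's top face
- far_rail_left_end (a point): middle of the left end face of the far rail (32 x 18 mm end grain)
- far_rail_right_end (a point): middle of the right end face of the far rail
- rule: the slide rule for inside diagonals, 0.38 kg, lying flat: a steel channel 18 mm wide, 12 mm high, with a graduated slide in it. Origin: on its underside; x runs from the fixed nose to the slide's nose, z up. Each end is a 6 mm wide tongue about 20 mm long with a round upright nose of 6 mm diameter, 3 to 11 mm above the underside. Shut it is 210 mm long, drawn out 275 mm.
- rule_grip (a point): centre of the black finger tab fixed to the rule's channel, 14 mm wide across the rule, 22 mm long, from 18 to 54 mm above the underside; 25 mm behind the rule's origin. This point is 40 mm above the underside. Lift the rule by it.
- rule_stud (a point): centre of the black finger tab on the slide, 14 mm wide, 20 mm long, from 20 to 54 mm above the underside; this point is 40 mm above the underside and 45 mm ahead of the rule's origin plus the slide's reading.
- rule_fixed_nose (a point): axis of the rule's fixed nose (radius 3 mm), 102 mm behind the rule's origin, 7 mm above the underside. Seated in a square inside corner this axis is 4.2 mm from the corner.
- rule_slide_nose (a point): axis of the slide's nose (radius 3 mm), 102 mm ahead of the rule's origin plus the slide's reading, 7 mm above the underside
- rule_slide (a joint): how far the slide is drawn out, in m: 0 shut to 0.065; it slides with about 0.5 N of drag and stays where it is left; the channel drags on the wood more than the slide drags in it. The distance between the nose axes is 204 mm plus this.
- pack_block: dark wood packing block, 24 x 60 x 18 mm, lying on the glue-up board between the two toggle clamps; leave alone (origin: centre of underside)
- turned_knob: small turned wooden drawer knob, 36 mm tall and 36 mm across, standing on the bench off the rule's fixed end; leave alone (origin: centre of underside)
- lathe_chuck: steel four-jaw lathe chuck, 100 mm across, 74 mm high; leave alone (origin: centre of underside)
- chuck_key: T-handled chuck key lying flat, 95 mm long, 90 mm crossbar; leave alone
- turned_bowl: turned wooden bowl, 170 mm across, 65 mm high; leave alone (origin: centre of underside)
- glue_bottle: white glue bottle, 60 mm across, 160 mm tall, standing; leave alone (origin: centre of underside)
- carver_mallet: turned wooden carver's mallet standing on its head, 80 mm across, 240 mm tall; leave alone (origin: centre of underside)
Mind the look-alikes: they are no part of the job. Several things look just like the rule: the one meant starts farthest to the robot's right.

How it is judged:
By the outcome, as a careful person would: the job done as asked, in the order asked, and still so for the second after the job is handed in, with the robot touching nothing.
It also fails if it takes over 72 s, if anything falls off the work surface, if the arm or the gripper's body presses on something with over 40 N, if the wrist force passes 120 N, or if a joint passes its speed limit or range.

## Working session

There is one attempt and no reset: what is moved stays moved. The work goes in short steps, Python scripts to look and compute and a shell command to move; the robot and the scene stay as the last step left them, time stands still between calls to the robot, and variables do not carry over. Pictures are saved under pics/ and viewed, at most 10 in all, crops included, and the job is handed in when it is done.

```bash
ls; mkdir -p pics
cat > h.py <<'E'
import numpy as np, cv2
from rig import env
from scipy.spatial.transform import Rotation as R
def rays(name,uv,st=None):
    p=env.camera_params(name);K=np.array(p["K"]);k1=p["k1"]
    uv=np.atleast_2d(np.array(uv,float))
    d=np.c_[(uv[:,0]-K[0,2])/K[0,0],(uv[:,1]-K[1,2])/K[1,1]]
    s=d.copy()
    for _ in range(20): s=d/(1+k1*(s**2).sum(1,keepdims=True))
    if name=="wrist":
        st=st or env.state();T=np.eye(4);T[:3,:3]=R.from_euler("xyz",st["ee_rot"]).as_matrix();T[:3,3]=st["tool_pos"]
        E=T@np.array(p["mount"])
    else: E=np.array(p["extrinsics"])
    return E[:3,3],np.c_[s,np.ones(len(s))]@E[:3,:3].T
def onplane(name,uv,z,st=None):
    o,d=rays(name,uv,st); return o+d*((z-o[2])/d[:,2])[:,None]
def cloud(name,dep,st=None):
    h,w=dep.shape;v,u=np.mgrid[:h,:w]
    o,d=rays(name,np.c_[u.ravel(),v.ravel()],st)
    return (o+d*dep.ravel()[:,None]).reshape(h,w,3)
def snap(name,tag):
    st=env.state();im,dep=env.read_camera(name)
    cv2.imwrite(f"pics/{tag}.png",im[...,::-1]);np.savez(f"pics/{tag}.npz",im=im,dep=dep)
    return im,dep,st
E
python3 - <<'E'
from h import *
for n in("top","side"):
    snap(n,n+"0");p=env.camera_params(n);print(n,np.round(p["K"],1).tolist(),p["k1"],np.round(p["extrinsics"],3).tolist())
s=env.state();print(s["tool_pos"],s["ee_rot"],s["clock"],s["ft_force"])
print(env.camera_params("wrist"))
E
```

```text
pics
top [[396.7, 0.0, 269.8], [0.0, 396.7, 212.6], [0.0, 0.0, 1.0]] 0.0291049387307285 [[0.024, -0.994, 0.104, 423.162], [-1.0, -0.023, 0.015, 11.964], [-0.013, -0.104, -0.994, 1265.658], [0.0, 0.0, 0.0, 1.0]]
side [[528.1, 0.0, 283.6], [0.0, 528.1, 206.4], [0.0, 0.0, 1.0]] -0.11985879415165542 [[0.688, -0.437, 0.579, -544.398], [-0.726, -0.413, 0.55, -1040.328], [-0.002, -0.799, -0.601, 1205.714], [0.0, 0.0, 0.0, 1.0]]
[ 187.28040127 -543.45543913  403.92360784] [-3.13998526e+00 -2.10640448e-04  3.31832328e-01] 0.1 [ 0.73084895 -0.12024051 -1.12693387]
{'K': array([[355.21613271,   0.        , 276.04934725],
       [  0.        , 355.21613271, 205.90029732],
       [  0.        ,   0.        ,   1.        ]]), 'k1': -0.07736155745957435, 'mount': array([[ 3.43934311e-05, -9.63452276e-01, -2.67880029e-01,
         6.82032557e+01],
       [ 9.99999978e-01,  8.82846244e-05, -1.89131650e-04,
        -1.24377919e-01],
       [ 2.05869007e-04, -2.67880016e-01,  9.63452259e-01,
         3.01052073e+01],
       [ 0.00000000e+00,  0.00000000e+00,  0.00000000e+00,
         1.00000000e+00]])}
```

View pics/top0.png

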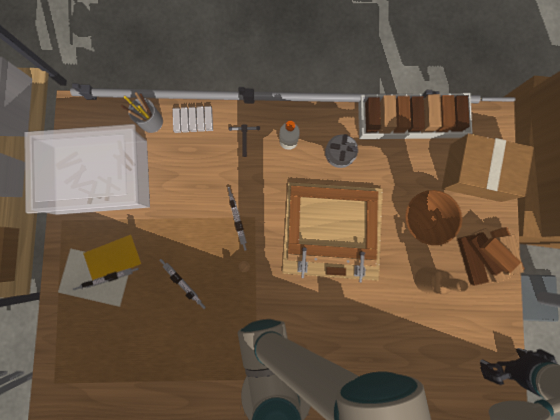

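View pics/side0.png

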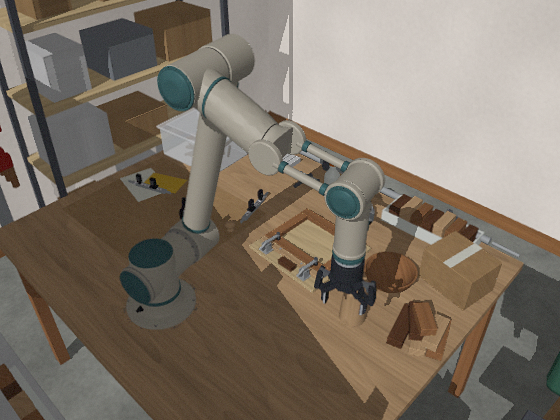

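The top view shows three rules. Our target is the rightmost, at px (235,217), with the knob beside its near end at about (244,266). The frame is at (333,222). The side view shows the gripper clear of the bench. I'll bring the wrist camera over the frame and rule.

```bash
python3 -m jog '[[[0,0,-1],1,100],[[0,0,-1],1,100],[[0,0,-0.5],1,100],[[0,0,0],0.17,100],[[0,0,0],0,100]]'
python3 -m jog '[[[0.6,-0.95,0],0,100],[[0.6,-0.95,0],0,100],[[0.6,-0.95,0],0,100],[[0.6,-0.95,0],0,100],[[0.6,-0.95,0],0,100]]'
python3 -m jog '[[[0.6,-0.95,0],0,100],[[0.6,-0.95,0],0,100],[[0.6,-0.95,0],0,100],[[0.6,-0.95,0],0,100],[[0.6,-0.95,0],0,100]]'
python3 -m jog '[[[0.6,-0.95,0],0,100],[[0.6,-0.95,0],0,100],[[0.6,-0.95,0],0,100],[[0.6,-0.95,0],0,100],[[0.6,-0.95,0],0,100]]'
python3 -m jog '[[[0,0,0],0,100],[[0,0,0],0,100]]'
python3 -c "
from h import *
im,d,st=snap('wrist','w0');print(st['tool_pos'],st['ee_rot'],st['clock'])"
```

```text
clock: 0.6
tool_pos: [187.2, -543.5, 504.0]
ee_rot: [-3.141, 0.0, 0.001]
ft_force: [0.5, 0.6, -1.5]
grip_width: 85.4
grip_force: 0.0
clock: 1.1
tool_pos: [307.7, -351.8, 502.4]
ee_rot: [-3.138, 0.002, 0.001]
ft_force: [0.7, -0.7, -0.1]
grip_width: 85.4
grip_force: 0.0
clock: 1.6
tool_pos: [427.6, -161.8, 502.6]
ee_rot: [-3.14, 0.003, 0.001]
ft_force: [0.8, -1.0, 0.2]
grip_width: 85.5
grip_force: 0.0
clock: 2.1
tool_pos: [547.8, 28.1, 502.3]
ee_rot: [3.142, 0.004, 0.002]
ft_force: [0.4, -1.2, 0.1]
grip_width: 85.5
grip_force: 0.0
clock: 2.3
tool_pos: [547.5, 27.1, 502.2]
ee_rot: [3.141, 0.005, 0.003]
ft_force: [-0.2, -0.6, -0.3]
grip_width: 85.3
grip_force: 0.0
[547.49105727  27.11000871 502.21841031] [3.14125214e+00 4.97885731e-03 3.07832338e-03] 2.3
```

View pics/w0.png

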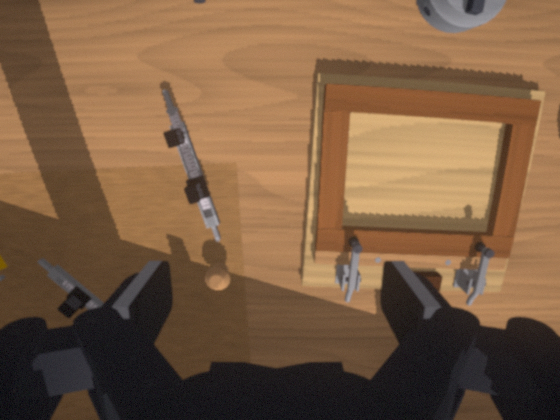

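The wrist view shows the target rule, fixed nose about (218,238), slide nose about (165,88), tabs (196,188) and (174,138). The knob is at (217,276). The frame opening is about (350,112), (503,122), (488,233), (342,227). Next I'll measure from depth and colour.

Run:
```python
from h import *
f=np.load("pics/w0.npz");im=f["im"];dep=f["dep"];st=env.state()
P=cloud("wrist",dep,st)
for uv in [(250,150),(210,300),(310,200),(333,170),(430,97),(420,160),(516,170),(420,240),(196,183),(174,134),(218,238),(165,88),(345,118),(495,225)]:
    print(uv,np.round(P[uv[1],uv[0]],1),im[uv[1],uv[0]])
# tabs
for (a,b,c,d) in [(180,170,215,205),(160,122,192,155)]:
    Q=P[b:d,a:c];m=(Q[...,2]>46)&(Q[...,2]<62);q=Q[m]
    v,u=np.nonzero(m);print("tab",m.sum(),q.mean(0),np.median(q,0), u.mean()+a,v.mean()+b, onplane("wrist",[[u.mean()+a,v.mean()+b]],54,st))
cv2.imwrite("pics/w0c.png",np.hstack([cv2.resize(im[80:250,150:235],None,fx=3.2,fy=3.2,interpolation=2),cv2.resize(im[65:285,300:545],None,fx=2.1,fy=2.47,interpolation=2)[:544]])[...,::-1])
```

```text
(250, 150) [558.8  60.7   1.6] [179 133  91]
(210, 300) [335.  125.2   1.5] [91 66 44]
(310, 200) [493.6 -19.3  13. ] [209 171 121]
(333, 170) [537.2 -45.6  29.9] [156 100  60]
(430, 97) [ 628.  -160.9   30.2] [146  93  54]
(420, 160) [ 548.5 -162.4   14.6] [216 176 122]
(516, 170) [ 539.4 -287.    31. ] [143  90  50]
(420, 240) [ 442.8 -167.8   30.8] [142  89  53]
(196, 183) [522.7 125.8  41. ] [58 47 39]
(174, 134) [584.1 145.2  55.3] [63 49 40]
(218, 238) [439.  106.4  12.9] [159 151 156]
(165, 88) [638.5 168.1   2.4] [111  87  65]
(345, 118) [601.5 -57.8  29.3] [146  93  55]
(495, 225) [ 463.6 -271.    30.3] [135  87  53]
tab 230 [512.29186095 128.2838232   53.93922054] [512.2252793  128.17787008  54.56034945] 192.2086956521739 193.60434782608695 [[512.32029177 128.27934431  54.        ]]
tab 228 [579.62054145 148.55261897  54.22294802] [579.58557126 148.28198659  54.92702915] 171.64912280701753 137.83771929824562 [[579.61542614 148.62968465  54.        ]]Traceback (most recent call last):
  File "<stdin>", line 10, in <module>
    return _nx.concatenate(arrs, 1, dtype=dtype, casting=casting)
           ~~~~~~~~~~~~~~~^^^^^^^^^^^^^^^^^^^^^^^^^^^^^^^^^^^^^^^
ValueError: all the input array dimensions except for the concatenation axis must match exactly, but along dimension 0, the array at index 0 has size 544 and the array at index 1 has size 543
```

```bash
cat > frame.py <<'E'
from h import *
def frame(tag,st):
    f=np.load(f"pics/{tag}.npz");P=cloud("wrist",f["dep"],st).reshape(-1,3)
    m=(P[:,2]>27)&(P[:,2]<34)&(P[:,0]>380)&(P[:,0]<720)&(P[:,1]<40)&(P[:,1]>-380)
    q=P[m][:,:2]; x0,y0,s=380,-380,1.0
    # bird's-eye occupancy of points between rail-top heights
    g=np.zeros((340,420),np.uint8)
    g[((q[:,0]-x0)/s).astype(int),((q[:,1]-y0)/s).astype(int)]=255
    g=cv2.morphologyEx(g,cv2.MORPH_CLOSE,np.ones((5,5)))
    h=cv2.bitwise_not(g); n,l,stt,c=cv2.connectedComponentsWithStats(h,connectivity=4)
    k=[i for i in range(1,n) if 20000<stt[i,4]<45000]
    print("holes",[(stt[i].tolist(),c[i].round(1).tolist()) for i in range(1,n) if stt[i,4]>5000])
    cn,_=cv2.findContours((l==k[0]).astype(np.uint8),cv2.RETR_EXTERNAL,cv2.CHAIN_APPROX_NONE)
    c=cn[0][:,0,:].astype(float); w=np.c_[x0+c[:,1]+.5,y0+c[:,0]+.5]
    box=cv2.minAreaRect(w.astype(np.float32)); print("box",box)
    return w
def lines(w,th):
    c=w.mean(0);u=np.array([np.cos(th),np.sin(th)]);v=np.array([-u[1],u[0]])
    a=(w-c)@u;b=(w-c)@v;L={}
    for n,m in dict(near=(a<-60)&(abs(b)<85),far=(a>60)&(abs(b)<85),left=(b>85)&(abs(a)<55),right=(b<-85)&(abs(a)<55)).items():
        vx,vy,px,py=cv2.fitLine(w[m].astype(np.float32),cv2.DIST_HUBER,0,.01,.01).ravel()
        L[n]=(np.array([px,py]),np.array([vx,vy]));ang=np.arctan2(vy,vx)
        print(n,m.sum(),np.round([px,py],1),round(float((ang if n in("left","right") else ang-np.pi/2)+np.pi/2)%np.pi-np.pi/2,4))
    I=lambda A,B:A[0]+A[1]*np.linalg.solve(np.c_[A[1],-B[1]],B[0]-A[0])[0]
    C={n+"_"+s:I(L[n],L[s]) for n in("near","far") for s in("left","right")}
    for k in C: print(k,np.round(C[k],1))
    d=lambda a,b:round(float(np.linalg.norm(C[a]-C[b])),1)
    print("sides n,f,l,r",d("near_left","near_right"),d("far_left","far_right"),d("near_left","far_left"),d("near_right","far_right"),"diag",d("near_left","far_right"),d("near_right","far_left"))
    return C
E
python3 - <<'E'
from frame import *
w=frame("w0",env.state());lines(w,-0.05)
print(env.state()["joint_positions"])
E
```

```text
holes [([0, 0, 420, 340, 79906], [206.1, 192.4]), ([108, 69, 213, 160, 31235], [213.6, 148.6])]
box ((529.35791015625, -166.29080200195312), (213.78634643554688, 150.8709259033203), 87.15786743164062)
near 170 [ 455.1 -162. ] -0.0536
far 173 [ 603.2 -171.3] -0.0454
left 110 [528.6 -61.7] -0.0288
right 111 [ 515.5 -269.4] -0.0204
near_left [460.6 -59.7]
near_right [ 449.4 -268.1]
far_left [608. -64.]
far_right [ 598.6 -271.1]
sides n,f,l,r 208.6 207.3 147.5 149.2 diag 252.4 258.5
[-7.88122426e-02  1.96650561e-01  1.37436375e+00 -9.10302246e-04
  1.57469008e+00  1.49077396e+00]
```

```bash
python3 -m jog '[[[-0.293,-0.84,0.75],0,50],[[-0.293,-0.84,0.75],0,50],[[-0.293,-0.84,0.75],0,50],[[0,0,1],-1,50],[[0,0,1],-1,50]]' 60
python3 -m jog '[[[0,0,1],-0.8,50],[[0,0,0],0,50],[[0,0,0],0,50]]'
cat > tabs.py <<'E'
from h import *
def tabs(tag,zb=0,name="wrist"):
    im,dep,st=snap(name,tag);P=cloud(name,dep,st)
    m=(abs(P[...,2]-zb-54)<7)&(im.max(2)<110)&(dep>0)
    n,l,s,c=cv2.connectedComponentsWithStats(m.astype(np.uint8))
    for i in range(1,n):
        if s[i,4]>60:
            q=P[l==i]; r=cv2.minAreaRect(q[:,:2].astype(np.float32))
            print("tab?",s[i,4],s[i,:4],"mean",q.mean(0).round(1),"rect",np.round(r[0],1),np.round(r[1],1),round(r[2],1))
    print(np.round(st["tool_pos"],1),np.round(st["ee_rot"],4),st["clock"])
    return im,P,st
E
python3 -c "
from tabs import *
tabs('w1')"
```

```text
clock: 2.85
tool_pos: [510.9, 126.5, 333.7]
ee_rot: [3.141, -0.001, 0.214]
ft_force: [0.2, 0.7, -0.5]
grip_width: 42.6
grip_force: 0.0
clock: 3.15
tool_pos: [512.1, 125.9, 294.9]
ee_rot: [3.141, 0.001, 0.29]
ft_force: [1.1, 0.9, -0.0]
grip_width: 42.4
grip_force: 0.0
tab? 816 [256  85  25  35] mean [579.1 150.9  54.5] rect [578.8 150.8] [19.1 13.9] 16.7
tab? 777 [258 200  24  36] mean [512.9 130.7  54.1] rect [511.8 130.4] [21.8 14.9] 16.8
[512.1 125.9 294.9] [3.1415e+00 1.3000e-03 2.8990e-01] 3.15
```

```bash
python3 -m jog '[[[0.025,-0.11,0.9],-0.03,50],[[0,0,0.9],0,50],[[0,0,0.5],0,40],[[0,0,0.2],0,40],[[0,0,0],0,40]]' 60
python3 -m jog '[[[0,0,0],0,0],[[0,0,0],0,0],[[0,0,0],0,0],[[0,0,0],0,0],[[0,0,0],0,0]]'
```

```text
clock: 3.7
tool_pos: [512.8, 131.3, 195.6]
ee_rot: [3.141, -0.002, 0.295]
ft_force: [-0.5, 0.7, 0.4]
grip_width: 34.1
grip_force: 0.0
clock: 4.2
tool_pos: [513.1, 131.5, 196.7]
ee_rot: [3.14, -0.004, 0.296]
ft_force: [0.6, -0.5, 6.1]
grip_width: 13.3
grip_force: 59.6
```

```bash
python3 -m jog '[[[0,0,-0.5],0,0],[[0,0,-1],0,0],[[0,0,-1],0,0],[[0,0,-0.5],0,0],[[0,0,0],0,0]]'
python3 -m jog '[[[-0.293,0.895,0],0,0],[[-0.293,0.895,0],0,0],[[-0.293,0.895,0],0,0],[[-0.293,0.895,0],0,0],[[-0.293,0.895,0],0,0]]'
python3 -m jog '[[[-0.293,0.895,0],0,0],[[-0.293,0.895,0],0,0],[[0,0,0],1,0],[[0,0,0],1,0],[[0,0,0],1,0]]'
python3 -m jog '[[[0,0,0],1,0],[[0,0,0],1,0],[[0,0,0],1,0],[[0,0,0],1,0],[[0,0,0],1,0]]'
python3 -m jog '[[[0,0,0],1,0],[[0,0,0],1,0],[[0,0,0],1,0],[[0,0,0],1,0],[[0,0,0],0.3,0]]'
python3 -m jog '[[[0,0,0],0,0],[[0,0,0],0,0]]'
python3 - <<'E'
from frame import *
im,d,st=snap('wrist','w2');print(st['tool_pos'],st['ee_rot'])
im,d,s2=snap('top','t2')
try: w=frame("w2",st);lines(w,-0.05)
except Exception as e: print(e)
E
```

```text
clock: 4.7
tool_pos: [512.8, 131.8, 318.0]
ee_rot: [3.14, -0.007, 0.296]
ft_force: [0.3, -0.1, -4.0]
grip_width: 13.1
grip_force: 59.1
clock: 5.2
tool_pos: [507.0, -57.9, 312.7]
ee_rot: [-3.14, 0.003, 0.296]
ft_force: [1.3, 0.2, -4.1]
grip_width: 13.0
grip_force: 59.5
clock: 5.7
tool_pos: [505.7, -132.3, 312.5]
ee_rot: [-3.14, 0.004, -0.024]
ft_force: [0.4, 0.8, -4.1]
grip_width: 12.7
grip_force: 59.8
clock: 6.2
tool_pos: [505.8, -131.7, 312.5]
ee_rot: [3.141, 0.004, -0.546]
ft_force: [0.4, 0.3, -2.9]
grip_width: 13.2
grip_force: 59.8
clock: 6.7
tool_pos: [505.8, -131.7, 312.6]
ee_rot: [3.139, 0.004, -0.994]
ft_force: [0.3, 0.8, -3.6]
grip_width: 13.1
grip_force: 59.8
clock: 6.9
tool_pos: [506.1, -131.8, 313.4]
ee_rot: [3.14, 0.002, -0.991]
ft_force: [-0.7, 0.5, -3.6]
grip_width: 13.3
grip_force: 59.8
[ 506.10719653 -131.83090245  313.35863449] [ 3.14003897e+00  2.23026772e-03 -9.91169677e-01]
holes [([0, 0, 420, 340, 119802], [208.2, 178.1])]
list index out of range
```

View pics/w2.png

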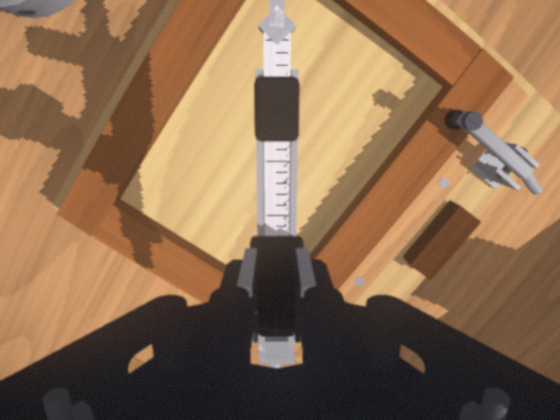

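The view shows the rule held along the first diagonal. The far-left corner is at px (122,200) and the near-right corner at (442,88), while the near-left corner is hidden by the gripper. I'll cross-check those two with the earlier values.

Run:
```python
from h import *
st=env.state()
print(onplane("wrist",[[122,200],[442,88]],30,st).round(1))
f=np.load("pics/w2.npz");P=cloud("wrist",f["dep"],st)
from frame import *
q=P.reshape(-1,3);q=q[(q[:,2]>27)&(q[:,2]<34)]
# inner edges in bins along the near/far rails and left stile
for n,(a,s,lo,hi) in dict(far=(0,1,590,640),near=(0,-1,420,475)).items():
    for y in range(-260,-60,20):
        r=q[(abs(q[:,1]-y)<3)&(q[:,0]>lo)&(q[:,0]<hi),0]
        if len(r)>20: print(n,y,len(r),round(float(r.min() if s>0 else r.max()),1))
for x in range(470,600,15):
    for n,lo,hi,s in(("left",-80,-30,1),("right",-300,-255,-1)):
        r=q[(abs(q[:,0]-x)<3)&(q[:,1]>lo)&(q[:,1]<hi),1]
        if len(r)>20: print(n,x,len(r),round(float(r.min() if s>0 else r.max()),1))
```

```text
[[ 603.8  -69.9   30. ]
 [ 454.7 -263.7   30. ]]
far -220 306 601.8
far -200 465 602.7
far -180 449 603.6
far -160 427 604.8
far -140 412 605.6
far -120 384 606.8
far -100 358 607.4
far -80 332 608.1
near -260 221 451.3
near -240 374 451.7
near -220 370 452.9
near -200 357 453.8
near -180 345 454.9
near -160 344 455.6
near -140 334 456.7
near -120 321 457.5
near -100 72 436.0
right 470 411 -269.5
right 485 420 -269.4
right 500 425 -269.7
left 515 275 -61.3
right 515 303 -270.3
left 530 282 -61.6
right 530 161 -270.6
left 545 291 -61.6
left 560 296 -62.2
left 575 305 -62.3
left 590 304 -62.6
```

```bash
python3 -m jog '[[[0.1,-0.025,0.9],0,0],[[0,0,0.9],0,0],[[0,0,0.5],0,0],[[0,0,0.2],0,0],[[0,0,0],0,0]]'
python3 -m jog '[[[0,0,0.05],0,0],[[0,0,0],0,0]]'
python3 -m jog '[[[0,0,0.03],0,0],[[0,0,0],0,0]]'
```

```text
clock: 7.5
tool_pos: [509.4, -134.8, 213.8]
ee_rot: [3.14, 0.002, -0.992]
ft_force: [-0.7, -0.7, -4.2]
grip_width: 12.9
grip_force: 59.7
clock: 7.7
tool_pos: [510.3, -135.1, 213.8]
ee_rot: [-3.14, -0.002, -0.992]
ft_force: [0.6, 0.2, -3.1]
grip_width: 13.1
grip_force: 59.7
clock: 7.9
tool_pos: [509.8, -134.9, 212.1]
ee_rot: [-3.141, -0.001, -0.992]
ft_force: [-0.2, -0.6, -4.6]
grip_width: 13.0
grip_force: 59.7
```

```bash
for i in 1; do python3 -m jog '[[[0,0,0.04],0,0],[[0,0,0],0,0]]' | grep -E "pos|ft_"; python3 -m jog '[[[0,0,0.03],0,0],[[0,0,0],0,0]]'| grep -E "pos|ft_";python3 -m jog '[[[0,0,0.03],0,0],[[0,0,0],0,0]]'| grep -E "pos|ft_"; done
```

```text
tool_pos: [509.6, -134.8, 209.9]
ft_force: [0.0, -0.5, -3.8]
tool_pos: [509.7, -134.9, 208.9]
ft_force: [0.0, 1.1, -1.1]
tool_pos: [509.7, -134.8, 208.7]
ft_force: [-2.7, 1.1, 7.0]
```

```bash
python3 -m jog '[[[0,0,-0.02],0,0],[[-0.05,0,0],0,0],[[0,0,0],0,0]]' | grep -E "pos|ft_"; python3 -m jog '[[[-0.05,0,0],0,0],[[0,0,0],0,0]]'| grep -E "pos|ft_";python3 -m jog '[[[-0.03,0,0],0,0],[[0,0,0],0,0]]'| grep -E "pos|ft_"
```

```text
tool_pos: [509.1, -133.5, 208.7]
ft_force: [0.5, -1.3, 1.4]
tool_pos: [508.1, -131.8, 208.7]
ft_force: [1.8, -2.5, 1.4]
tool_pos: [507.3, -130.7, 208.7]
ft_force: [2.4, -2.1, 2.2]
```

```bash
python3 -m jog '[[[-0.03,0,0],0,0],[[0,0,0],0,0]]'| grep -E "pos|ft_";python3 -m jog '[[[-0.03,0,0],0,0],[[0,0,0],0,0]]'| grep -E "pos|ft_"
```

```text
tool_pos: [506.6, -129.7, 208.7]
ft_force: [2.6, -3.0, 3.0]
tool_pos: [506.3, -129.3, 208.7]
ft_force: [3.8, -5.1, 1.4]
```

```bash
python3 -m jog '[[[-0.02,0,0],0,0],[[0,0,0],0,0]]'| grep -E "pos|ft_"
```

```text
tool_pos: [506.2, -129.0, 208.7]
ft_force: [4.0, -6.8, 1.1]
```

```bash
python3 -m jog '[[[0.03,0,0],0,35],[[0,0,0],0,35],[[0,0,0],0,35],[[0,0,-0.7],0,35],[[0,0,-0.6],0,35]]' 30| grep -E "pos|ft_|wid"; python3 -m jog '[[[0,0,0],0,35],[[0.86,0,0],0,35],[[0.84,0,0],0,35],[[0,0,0],0,35],[[0,0,0],0,35]]'| grep -E "pos|ft_|wid"
python3 -c "
from tabs import *
tabs('w3',12)"
```

```text
tool_pos: [504.9, -128.2, 259.9]
ft_force: [0.8, -0.1, 0.2]
grip_width: 30.0
tool_pos: [542.4, -185.7, 258.9]
ft_force: [-0.8, 0.5, -0.5]
grip_width: 30.1
tab? 1124 [260 223  28  42] mean [ 544.9 -187.    66. ] rect [ 544.3 -186. ] [13.5 19.8] 32.8
tab? 638 [262 341  25  27] mean [ 509.1 -132.4   65.3] rect [ 508.3 -131.1] [13.5 13.2] 33.5
[ 542.4 -185.7  258.9] [ 3.1401  0.0032 -0.9929] 10.8
```

```bash
python3 -m jog '[[[0.03,-0.03,0.7],0,35],[[0,0,0.4],0,35],[[0,0,0.08],0,35],[[0,0,0],0,0],[[0,0,0],0,0]]' 30| grep -E "pos|ft_|wid"; python3 -m jog '[[[0,0,0],0,0],[[0,0,0],0,0],[[0,0,0],0,0]]'
python3 -m jog '[[[0.2,0,0],0,0],[[0.2,0,0],0,0],[[0.2,0,0],0,0],[[0,0,0],0,0]]'| grep -E "pos|ft_|wid"
```

```text
tool_pos: [544.4, -185.7, 213.5]
ft_force: [-0.3, 0.2, -2.6]
grip_width: 13.2
clock: 11.65
tool_pos: [544.7, -186.1, 213.4]
ee_rot: [-3.141, -0.001, -0.992]
ft_force: [-0.2, 0.9, -2.8]
grip_width: 13.7
grip_force: 34.3
tool_pos: [558.8, -207.7, 213.3]
ft_force: [1.3, -1.3, -1.1]
grip_width: 13.2
```

```bash
python3 -m jog '[[[0.15,0,0.03],0,0],[[0.15,0,0],0,0],[[0,0,0],0,0]]'| grep -E "pos|ft_"; for k in 1; do python3 -m jog '[[[0.04,0,0],0,0],[[0,0,0],0,0]]'| grep -E "pos|ft_";python3 -m jog '[[[0.04,0,0],0,0],[[0,0,0],0,0]]'| grep -E "pos|ft_"; python3 -m jog '[[[0.04,0,0],0,0],[[0,0,0],0,0]]'| grep -E "pos|ft_"; done
```

```text
tool_pos: [564.9, -217.2, 212.8]
ft_force: [-1.3, -0.8, 6.1]
tool_pos: [565.2, -217.6, 212.8]
ft_force: [-1.0, 0.9, 5.9]
tool_pos: [565.6, -218.3, 212.7]
ft_force: [-2.3, 1.7, 6.8]
tool_pos: [566.1, -219.0, 212.7]
ft_force: [-3.3, 4.3, 8.6]
```

```bash
python3 -m jog '[[[0,0,-0.025],0,0],[[0,0,0],0,0],[[0,0,0],0,0]]'| grep -E "pos|ft_";  python3 -m jog '[[[0.02,0,0],0,0],[[0,0,0],0,0],[[0,0,0],0,0]]'| grep -E "pos|ft_"
python3 -m jog '[[[0.03,0,0],0,0],[[0,0,0],0,0],[[0,0,0],0,0]]'| grep -E "pos|ft_"
```

```text
tool_pos: [566.0, -219.2, 212.7]
ft_force: [-2.4, 4.7, 4.6]
tool_pos: [566.3, -219.6, 212.7]
ft_force: [-4.4, 5.9, 5.1]
tool_pos: [566.7, -220.2, 212.7]
ft_force: [-4.9, 7.0, 6.2]
```

```bash
python3 -c "
from h import *
im,d,st=snap('wrist','w4');print(st['tool_pos'],st['clock'])
a=cv2.resize(im[40:330,150:410],None,fx=2,fy=2,interpolation=2)
cv2.imwrite('pics/w4c.png',a[...,::-1])"
```

```text
[ 566.71314844 -220.22884889  212.71168524] 13.85
```

View pics/w4c.png

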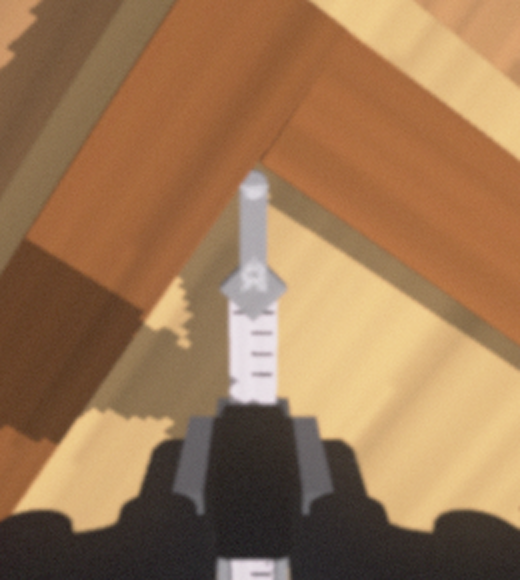

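Run:
```python
from h import *
st=env.state()
a=onplane("wrist",[[281,121]],30,st)[0];b=onplane("wrist",[[277,132]],23,st)[0]
print(a,b,np.linalg.norm((a-b)[:2]), "along/perp", (a-b)[:2]@[.548,-.837],(a-b)[:2]@[-.837,-.548])
f=np.load("pics/w4.npz");P=cloud("wrist",f["dep"],st)
q=P.reshape(-1,3);q=q[(q[:,2]>26)&(q[:,2]<34)]
for y in range(-265,-200,12):
    r=q[(abs(q[:,1]-y)<2)&(q[:,0]>580)&(q[:,0]<640),0]
    if len(r)>5: print("far",y,len(r),r.min().round(1))
for x in range(530,600,12):
    r=q[(abs(q[:,0]-x)<2)&(q[:,1]<-255),1]
    if len(r)>5: print("right",x,len(r),r.max().round(1))
```

```text
[ 598.65155772 -272.44778882   30.        ] [ 597.2676379 -267.3175112   23.       ] 5.3136599868425 along/perp 5.052430422608226 1.6530512454723811
far -265 754 599.8
far -253 719 600.4
far -241 671 601.1
far -229 640 601.7
far -217 608 602.2
far -205 561 602.8
right 530 616 -270.8
right 542 641 -271.2
right 554 674 -271.0
right 566 708 -271.2
right 578 733 -271.4
right 590 768 -271.6
```

```bash
python3 -m jog '[[[0,0.03,0],0,0],[[0,0,0],0,0],[[0,0,0],0,0]]'| grep -E "pos|ft_";  python3 -m jog '[[[0,0.03,0],0,0],[[0,0,0],0,0],[[0,0,0],0,0]]'| grep -E "pos|ft_"
```

```text
tool_pos: [566.2, -221.2, 212.7]
ft_force: [-3.5, 6.0, 4.7]
tool_pos: [565.5, -222.0, 212.8]
ft_force: [-1.7, 5.9, 3.8]
```

```bash
python3 -m jog '[[[0.03,-0.01,0],0,0],[[0,0,0],0,0],[[0,0,0],0,0]]'| grep -E "pos|ft_";  python3 -m jog '[[[0.03,0,0],0,0],[[0,0,0],0,0],[[0,0,0],0,0]]'| grep -E "pos|ft_"
python3 - <<'E'
from h import *
im,d,st=snap('wrist','w5');print(st['tool_pos'],st['clock'])
g=im[110:150,260:300].astype(int)
cv2.imwrite('pics/w5c.png',cv2.resize(im[90:200,230:350],None,fx=5,fy=5,interpolation=2)[...,::-1])
E
```

```text
tool_pos: [566.0, -222.4, 212.7]
ft_force: [-3.6, 6.9, 6.0]
tool_pos: [566.2, -222.7, 212.7]
ft_force: [-4.4, 9.1, 8.1]
[ 566.24229782 -222.73704831  212.7316198 ] 15.1
```

View pics/w5c.png

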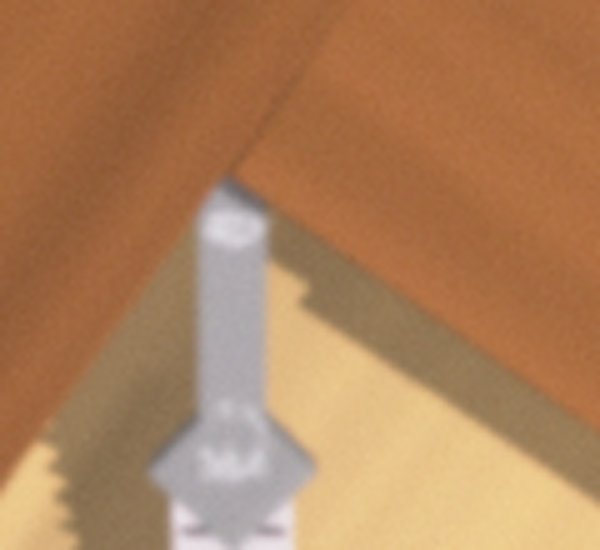

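The first diagonal's slide nose now sits in the far-right corner at crop (232,225), touching both walls, with about 10 N felt. I'll release, rise and measure the whole rule.

```bash
python3 -m jog '[[[-0.04,0,0],0,35],[[0,0,0],0,35],[[0,0,0],0,35],[[0,0,-0.8],0,35],[[-0.6,0,-1],0,35]]'| grep -E "pos|ft_|wid"; python3 -m jog '[[[-0.9,0,-0.8],0,35],[[-1,0,-0.5],0,35],[[-1,0,0],0,35],[[0,0,0],0,35],[[0,0,0],0,35]]'| grep -E "pos|ft_|wid"
cat > noses.py <<'E'
from tabs import *
im,P,st=tabs('w6',12)
cv2.imwrite('pics/w6c.png',cv2.resize(im,(800,600),interpolation=2)[...,::-1])
E
python3 noses.py
```

```text
tool_pos: [554.8, -205.6, 283.8]
ft_force: [0.9, -0.4, 0.4]
grip_width: 29.7
tool_pos: [490.1, -106.3, 337.4]
ft_force: [-0.6, -0.3, -0.7]
grip_width: 29.8
tab? 310 [266   0  22  15] mean [ 561.6 -215.2   65.6] rect [ 562.1 -215.3] [13.5  7.3] 34.1
tab? 668 [266 116  22  33] mean [ 519.1 -150.3   66.5] rect [ 519.1 -149.9] [14.3 21.2] 33.4
[ 490.1 -106.3  337.4] [-3.1408e+00 -2.2000e-03 -9.9060e-01] 16.15
```

View pics/w6c.png

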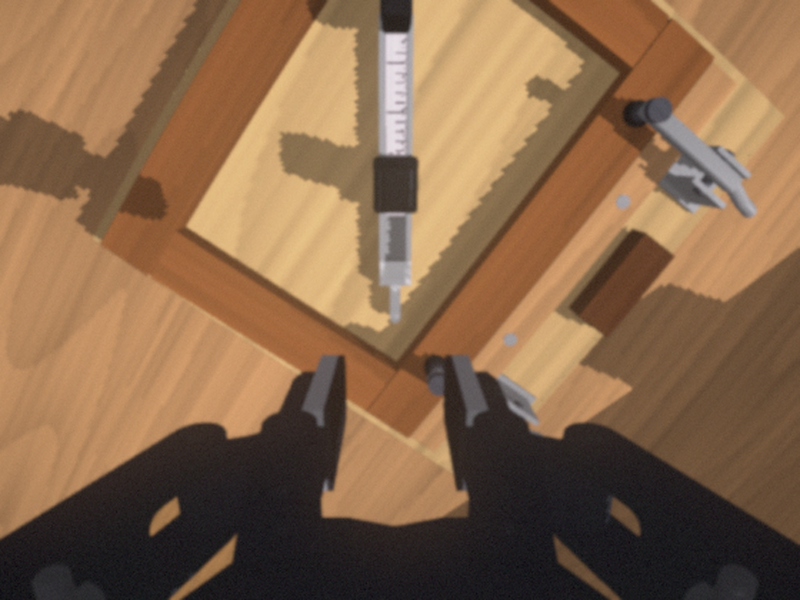

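The view shows the channel was dragged along. Its fixed nose, at (394,320), is about 20 mm short of the near-left corner at (398,360), because I had unloaded the rule while drawing. I'll re-grip the channel tab, push it home, and draw again with the rule's weight on the board.

```bash
python3 -m jog '[[[0.66,0,0.8],0,35],[[0.65,0,0.8],0,35],[[0,0,0.8],0,35],[[0,0,0.6],0,35],[[0,0,0.16],0,35]]' 40| grep -E "pos|ft_|wid"; python3 -m jog '[[[0,0,0],0,0],[[0,0,0],0,0],[[0,0,0],0,0],[[0,0,0],0,0]]'| grep -E "pos|ft_|wid"
python3 -m jog '[[[-0.1,0,0],0,0],[[-0.1,0,0],0,0],[[-0.1,0,0],0,0],[[0,0,0],0,0],[[0,0,0],0,0]]'| grep -E "pos|ft_|wid"
```

```text
tool_pos: [518.6, -151.5, 207.0]
ft_force: [-0.5, 1.2, -0.5]
grip_width: 29.9
tool_pos: [519.0, -150.4, 211.3]
ft_force: [0.7, 0.1, -3.9]
grip_width: 13.1
tool_pos: [512.2, -140.1, 210.6]
ft_force: [0.3, 0.0, -3.8]
grip_width: 13.2
```

```bash
python3 -m jog '[[[-0.1,0,0.03],0,0],[[-0.1,0,0],0,0],[[0,0,0.03],0,0],[[0,0,0],0,0]]'| grep -E "pos|ft_|wid"
python3 -m jog '[[[-0.06,0,0.02],0,0],[[0,0,0],0,0]]'| grep -E "pos|ft_"
python3 -m jog '[[[-0.04,0,0],0,0],[[0,0,0],0,0]]'| grep -E "pos|ft_"
```

```text
tool_pos: [508.1, -133.4, 209.7]
ft_force: [-1.1, 1.4, 8.9]
grip_width: 13.5
tool_pos: [507.7, -132.7, 209.7]
ft_force: [-0.5, -3.9, 11.4]
tool_pos: [507.4, -131.8, 209.8]
ft_force: [0.5, -4.9, 9.7]
```

```bash
python3 -m jog '[[[0,0,-0.05],0,0],[[-0.04,0,0],0,0],[[0,0,0],0,0]]'| grep -E "pos|ft_|wid"
python3 -m jog '[[[-0.04,0,0],0,0],[[0,0,0],0,0],[[0,0,0],0,0]]'| grep -E "pos|ft_"
python3 -m jog '[[[-0.03,0,0],0,0],[[0,0,0],0,0],[[0,0,0],0,0]]'| grep -E "pos|ft_"
python3 -m jog '[[[-0.03,0,0],0,0],[[0,0,0],0,0],[[0,0,0],0,0]]'| grep -E "pos|ft_"
```

```text
tool_pos: [504.9, -128.9, 209.7]
ft_force: [1.0, -0.6, 3.9]
grip_width: 13.5
tool_pos: [504.4, -127.8, 209.7]
ft_force: [1.6, -3.5, 4.9]
tool_pos: [504.1, -127.3, 209.7]
ft_force: [2.9, -5.5, 4.1]
tool_pos: [503.9, -126.9, 209.9]
ft_force: [4.1, -7.4, 3.4]
```

```bash
python3 -m jog '[[[0.03,0,0],0,35],[[0,0,0],0,35],[[0,0,0],0,35],[[0,0,-0.7],0,35],[[0.6,0,-0.6],0,35]]'| grep -E "pos|ft_|wid"; python3 -m jog '[[[0.6,0,-0.6],0,35],[[0.5,0,0],0,35],[[0,0,0],0,35],[[0,0,0],0,35],[[0,0,0],0,35]]'| grep -E "pos|ft_|wid"
python3 -c "
from tabs import *
tabs('w7',12)"
```

```text
tool_pos: [514.0, -144.3, 260.6]
ft_force: [1.0, -1.5, -0.1]
grip_width: 30.0
tool_pos: [539.4, -182.5, 284.3]
ft_force: [0.2, -0.2, 0.5]
grip_width: 29.9
tab? 77 [ 0 36  7 19] mean [ 717.3 -188.8   62.2] rect [ 717.4 -188.2] [4.5 9.3] 18.8
tab? 872 [261 177  25  38] mean [ 552.1 -198.9   66.2] rect [ 551.8 -197.9] [13.5 19.8] 33.1
tab? 762 [263 310  23  36] mean [ 506.1 -128.9   65.7] rect [ 505.1 -127.3] [14. 22.] 33.7
[ 539.4 -182.5  284.3] [ 3.1401  0.0033 -0.9916] 20.6
```

```bash
python3 -m jog '[[[0.49,-0.04,0.8],0,35],[[0,0,0.7],0,35],[[0,0,0.3],0,35],[[0,0,0],0,35],[[0,0,0],0,35]]' 25| grep -E "pos|ft_|wid"; python3 -m jog '[[[0,0,0],0,35],[[0,0,0],0,35],[[0,0,0],0,35]]'| grep -E "pos|ft_|wid"; python3 -m jog '[[[0,0,0],0,0],[[0,0,0],0,0],[[0,0,0],0,0],[[0,0,0],0,0],[[0,0,0],0,0]]'| grep -E "pos|ft_|wid"
```

```text
tool_pos: [552.6, -198.7, 213.7]
ft_force: [0.5, -0.5, 0.8]
grip_width: 30.1
tool_pos: [552.8, -199.1, 214.3]
ft_force: [-0.1, 0.7, 0.0]
grip_width: 30.0
tool_pos: [552.7, -199.2, 213.8]
ft_force: [-0.7, 0.0, 5.2]
grip_width: 13.5
```

```bash
python3 -m jog '[[[0.1,0,0],0,0],[[0.1,0,0],0,0],[[0.1,0,0],0,0],[[0.1,0,0],0,0],[[0,0,0],0,0]]'| grep -E "pos|ft_|wid"
python3 -m jog '[[[0.1,0.0,0],0,0],[[0.05,0,0],0,0],[[0,0,0],0,0]]'| grep -E "pos|ft_"
python3 -m jog '[[[0.04,0,0],0,0],[[0,0,0],0,0],[[0,0,0],0,0]]'| grep -E "pos|ft_"
```

```text
tool_pos: [561.8, -213.1, 213.9]
ft_force: [-1.1, -1.1, 5.4]
grip_width: 13.7
tool_pos: [564.9, -217.9, 213.8]
ft_force: [-0.5, -1.1, 4.3]
tool_pos: [565.7, -219.0, 213.9]
ft_force: [0.0, -0.2, 4.7]
```

```bash
python3 -m jog '[[[0.04,0.02,0],0,0],[[0,0,0],0,0],[[0,0,0],0,0]]'| grep -E "pos|ft_"
python3 -m jog '[[[0.03,0,0],0,0],[[0,0,0],0,0],[[0,0,0],0,0]]'| grep -E "pos|ft_"
python3 -m jog '[[[0.03,0,0],0,0],[[0,0,0],0,0],[[0,0,0],0,0]]'| grep -E "pos|ft_"
```

```text
tool_pos: [566.1, -220.4, 213.8]
ft_force: [-0.1, 1.1, 5.3]
tool_pos: [566.4, -220.8, 213.8]
ft_force: [-0.6, 2.0, 5.8]
tool_pos: [566.7, -221.4, 213.7]
ft_force: [-1.4, 3.6, 7.5]
```

```bash
python3 -m jog '[[[0.02,0.03,0],0,0],[[0,0,0],0,0],[[0,0,0],0,0]]'| grep -E "pos|ft_"
python3 -m jog '[[[0.03,0,0],0,0],[[0,0,0],0,0],[[0,0,0],0,0]]'| grep -E "pos|ft_"
python3 -m jog '[[[0.02,0,0],0,0],[[0,0,0],0,0],[[0,0,0],0,0]]'| grep -E "pos|ft_"
```

```text
tool_pos: [566.5, -222.9, 213.7]
ft_force: [-1.0, 3.6, 5.9]
tool_pos: [566.9, -223.5, 213.6]
ft_force: [-1.0, 4.7, 6.7]
tool_pos: [567.1, -223.9, 213.6]
ft_force: [-1.8, 6.6, 7.3]
```

```bash
python3 -m jog '[[[0.03,-0.03,0],0,0],[[0,0,0],0,0],[[0,0,0],0,0]]'| grep -E "pos|ft_"
python3 -m jog '[[[-0.03,0,0],0,35],[[0,0,0],0,35],[[0,0,0],0,35],[[0,0,-0.8],0,35],[[-0.3,0,-1],0,35]]'| grep -E "pos|ft_|wid"; python3 -m jog '[[[-0.7,0,-0.6],0,35],[[-0.6,0,0],0,35],[[0,0,0],0,35],[[0,0,0],0,35],[[0,0,0],0,35]]'| grep -E "pos|ft_|wid"
python3 -c "
from tabs import *
im,P,st=tabs('w8',12)"
```

```text
tool_pos: [567.8, -224.1, 213.5]
ft_force: [-2.7, 5.7, 8.9]
tool_pos: [562.1, -215.7, 283.7]
ft_force: [0.4, -0.6, -0.6]
grip_width: 30.4
tool_pos: [534.1, -172.1, 308.8]
ft_force: [0.1, -0.5, 0.2]
grip_width: 29.8
tab? 526 [ 0  0 36 48] mean [ 721.9 -188.    66.9] rect [ 727.6 -191.2] [12.  30.5] 55.9
tab? 724 [266 108  23  33] mean [ 565.9 -221.    66.6] rect [ 565.9 -221.1] [13.1 18.5] 33.0
tab? 669 [267 276  22  34] mean [ 505.8 -129.    65.9] rect [ 504.7 -127.9] [14.4 22.3] 31.4
[ 534.1 -172.1  308.8] [ 3.1414e+00 -6.0000e-04 -9.9210e-01] 26.15
```

```bash
python3 -m jog '[[[-0.67,0,0.6],0,35],[[-0.66,0,0.8],0,35],[[0,0,0.7],0,35],[[0,0,0.35],0,35],[[0,0,0],0,35]]' 60| grep -E "pos|ft_|wid"; python3 -m jog '[[[0,0,0],0,35],[[0,0,0],0,0],[[0,0,0],0,0],[[0,0,0],0,0],[[0,0,0],0,0]]'| grep -E "pos|ft_|wid"
python3 -m jog '[[[0.1,0,0],0,0],[[0.1,0,0],0,0],[[0.05,0,0],0,0],[[0,0,0],0,0]]'| grep -E "pos|ft_|wid"
```

```text
tool_pos: [503.9, -127.0, 208.7]
ft_force: [-0.1, 0.6, -0.1]
grip_width: 29.9
tool_pos: [504.8, -127.5, 212.2]
ft_force: [-0.6, -4.7, 2.7]
grip_width: 13.2
tool_pos: [508.7, -133.5, 212.2]
ft_force: [-4.2, 5.5, 10.4]
grip_width: 13.0
```

```bash
python3 -m jog '[[[0,0,-0.5],0,0],[[0,0,-1],0,0],[[0,0,-1],-0.5,0],[[0.45,0.36,0],0,0],[[0.44,0.36,0],0,0]]'| grep -E "pos|ft_|wid"
python3 -m jog '[[[0.44,0.36,0],0,0],[[0,0,0],-1,0],[[0,0,0],-1,0],[[0,0,0],-1,0],[[0,0,0],-1,0]]'| grep -E "pos|ft_|wid"
python3 -m jog '[[[0,0,0],-1,0],[[0,0,0],-1,0],[[0,0,0],-1,0],[[0,0,0],-1,0],[[0,0,0],-1,0]]'| grep -E "rot"
python3 -m jog '[[[0,0,0],-1,0],[[0,0,0],-1,0],[[0,0,0],-1,0],[[0,0,0],-1,0],[[0,0,0],-1,0]]'| grep -E "rot"
python3 -m jog '[[[0,0,0],-1,0],[[0,0,0],-1,0],[[0,0,0],-1,0],[[0,0,0],-0.7,0],[[0,0,0],0,0]]'| grep -E "rot"
python3 -m jog '[[[0,0,0],0,0],[[0,0,0],0,0]]'
python3 - <<'E'
from h import *
im,d,st=snap('wrist','w9');P=cloud("wrist",d,st);q=P.reshape(-1,3);q=q[(q[:,2]>26)&(q[:,2]<34)]
for y in range(-260,-60,25):
    r=q[(abs(q[:,1]-y)<3)&(q[:,0]>590)&(q[:,0]<640),0]
    if len(r)>20: print("far",y,len(r),r.min().round(1))
    r=q[(abs(q[:,1]-y)<3)&(q[:,0]<475),0]
    if len(r)>20: print("near",y,len(r),r.max().round(1))
for x in range(470,600,20):
    r=q[(abs(q[:,0]-x)<3)&(q[:,1]<-255),1]
    if len(r)>20: print("right",x,len(r),r.max().round(1))
    r=q[(abs(q[:,0]-x)<3)&(q[:,1]>-80),1]
    if len(r)>20: print("left",x,len(r),r.min().round(1))
E
```

```text
tool_pos: [507.7, -180.4, 312.5]
ft_force: [-0.1, 0.9, -4.6]
grip_width: 13.1
tool_pos: [505.9, -203.0, 310.3]
ft_force: [-0.5, -0.1, -3.1]
grip_width: 12.9
ee_rot: [-3.139, 0.002, 0.007]
ee_rot: [-3.139, 0.0, 0.531]
ee_rot: [-3.139, -0.001, 0.914]
clock: 30.3
tool_pos: [506.3, -203.4, 311.0]
ee_rot: [-3.141, -0.0, 0.913]
ft_force: [-0.8, -1.3, -4.4]
grip_width: 12.8
grip_force: 59.2
far -260 358 599.3
far -235 386 600.8
far -210 397 601.8
near -210 461 452.7
far -185 434 602.7
near -185 694 454.0
far -160 462 603.9
near -160 742 455.1
far -135 478 605.0
near -135 521 456.1
far -110 55 606.8
near -110 546 457.5
near -85 671 458.7
left 470 423 -59.8
left 490 449 -60.7
right 510 301 -269.4
left 510 438 -60.8
right 530 307 -269.9
left 530 214 -61.1
right 550 308 -270.3
right 570 322 -270.5
right 590 327 -271.2
```

```bash
python3 -m jog '[[[0.02,-0.125,0.9],0,0],[[0,0,0.8],0,0],[[0,0,0.4],0,0],[[0,0,0.15],0,0],[[0,0,0],0,0]]'| grep -E "pos|ft_"
python3 -m jog '[[[0,0,0],0,0],[[0,0,0.06],0,0],[[0,0,0],0,0]]'| grep -E "pos|ft_"
python3 -m jog '[[[0,0,0.04],0,0],[[0,0,0],0,0]]'| grep -E "pos|ft_"
```

```text
tool_pos: [502.9, -199.9, 220.8]
ft_force: [0.3, -0.6, -3.2]
tool_pos: [503.2, -200.1, 219.6]
ft_force: [-0.1, -0.1, -3.0]
tool_pos: [502.9, -199.9, 217.4]
ft_force: [-0.4, -0.0, -5.2]
```

```bash
python3 -m jog '[[[0,0,0.08],0,0],[[0,0,0],0,0]]'| grep -E "pos|ft_"
python3 -m jog '[[[0,0,0.04],0,0],[[0,0,0],0,0]]'| grep -E "pos|ft_"
python3 -m jog '[[[0,0,0.02],0,0],[[0,0,0],0,0]]'| grep -E "pos|ft_"
```

```text
tool_pos: [502.7, -199.9, 213.7]
ft_force: [-0.2, 0.2, -3.5]
tool_pos: [503.0, -200.0, 212.4]
ft_force: [1.6, 0.2, -3.1]
tool_pos: [503.0, -200.0, 212.2]
ft_force: [-1.0, 0.0, 1.6]
```

```bash
python3 -m jog '[[[-0.08,0,0],0,0],[[0,0,0],0,0],[[0,0,0],0,0]]'| grep -E "pos|ft_"
python3 -m jog '[[[-0.04,0,0],0,0],[[0,0,0],0,0]]'| grep -E "pos|ft_"
python3 -m jog '[[[-0.03,0,0],0,0],[[0,0,0],0,0]]'| grep -E "pos|ft_"
```

```text
tool_pos: [501.3, -202.6, 212.2]
ft_force: [0.8, 1.2, 2.7]
tool_pos: [500.4, -203.8, 212.2]
ft_force: [1.5, 4.1, 3.7]
tool_pos: [499.8, -204.7, 212.2]
ft_force: [3.0, 3.0, 5.5]
```

```bash
python3 -m jog '[[[-0.03,0,0],0,0],[[0,0,0],0,0]]'| grep -E "pos|ft_"
python3 -m jog '[[[-0.02,0,0],0,0],[[0,0,0],0,0]]'| grep -E "pos|ft_"
```

```text
tool_pos: [499.4, -205.2, 212.2]
ft_force: [4.9, 6.2, 4.4]
tool_pos: [499.2, -205.4, 212.2]
ft_force: [6.0, 7.2, 4.5]
```

```bash
python3 -m jog '[[[0.04,0,0],0,35],[[0,0,0],0,35],[[0,0,0],0,35],[[0,0,-0.7],0,35],[[0.6,0,-0.6],0,35]]'| grep -E "pos|ft_|wid"; python3 -m jog '[[[0.8,0,-0.6],0,35],[[0.7,0,0],0,35],[[0,0,0],0,35],[[0,0,0],0,35],[[0,0,0],0,35]]'| grep -E "pos|ft_|wid"
python3 -c "
from tabs import *
tabs('w10',12)"
```

```text
tool_pos: [512.3, -187.5, 263.4]
ft_force: [0.7, -0.2, -0.2]
grip_width: 30.0
tool_pos: [549.5, -139.0, 286.9]
ft_force: [0.3, -0.9, 0.2]
grip_width: 29.8
tab? 894 [268 173  25  37] mean [ 565.3 -121.5   66.2] rect [ 564.9 -122.2] [19.8 13.4] 52.4
tab? 726 [268 332  22  35] mean [ 501.4 -203.2   65.7] rect [ 500.5 -204.8] [22.4 13.8] 52.3
[ 549.5 -139.   286.9] [-3.1399e+00  1.5000e-03  9.1370e-01] 34.05
```

```bash
python3 -m jog '[[[0.57,0.045,0.8],0,35],[[0,0,0.7],0,35],[[0,0,0.31],0,35],[[0,0,0],0,35],[[0,0,0],0,35]]' 25| grep -E "pos|ft_|wid"; python3 -m jog '[[[0,0,0],0,35],[[0,0,0],0,0],[[0,0,0],0,0],[[0,0,0],0,0],[[0,0,0],0,0]]'| grep -E "pos|ft_|wid"; python3 -m jog '[[[0,0,0],0,0],[[0,0,0],0,0]]'| grep -E "pos|ft_|wid"
```

```text
tool_pos: [565.7, -122.3, 215.7]
ft_force: [0.6, -1.1, 0.2]
grip_width: 30.2
tool_pos: [566.0, -121.7, 216.5]
ft_force: [-0.3, 1.2, 5.9]
grip_width: 13.4
tool_pos: [566.0, -121.7, 216.5]
ft_force: [-1.2, 1.1, 6.4]
grip_width: 13.2
```

```bash
python3 -m jog '[[[0.1,0,0],0,0],[[0.1,0,0],0,0],[[0.05,0,0],0,0],[[0,0,0],0,0]]'| grep -E "pos|ft_"
python3 -m jog '[[[0.04,0,0],0,0],[[0,0,0],0,0],[[0,0,0],0,0]]'| grep -E "pos|ft_"
python3 -m jog '[[[0.03,0,0],0,0],[[0,0,0],0,0],[[0,0,0],0,0]]'| grep -E "pos|ft_"
```

```text
tool_pos: [571.9, -114.0, 216.4]
ft_force: [-1.3, -2.2, 6.1]
tool_pos: [572.3, -113.3, 216.3]
ft_force: [-4.0, -3.5, 6.0]
tool_pos: [572.7, -112.5, 216.3]
ft_force: [-4.0, -3.6, 6.9]
```

```bash
python3 -m jog '[[[0.02,-0.035,0],0,0],[[0,0,0],0,0],[[0,0,0],0,0]]'| grep -E "pos|ft_"
python3 -m jog '[[[0.03,0,0],0,0],[[0,0,0],0,0],[[0,0,0],0,0]]'| grep -E "pos|ft_"
python3 -c "
from h import *
im,d,st=snap('wrist','w11');print(st['tool_pos'],st['clock'])
cv2.imwrite('pics/w11c.png',cv2.resize(im[90:200,220:340],None,fx=5,fy=5,interpolation=2)[...,::-1])"
```

```text
tool_pos: [572.6, -110.9, 216.3]
ft_force: [-3.1, -5.0, 5.5]
tool_pos: [573.0, -110.2, 216.2]
ft_force: [-3.5, -4.8, 6.5]
[ 572.99542757 -110.22835953  216.21474632] 36.9
```

View pics/w11c.png

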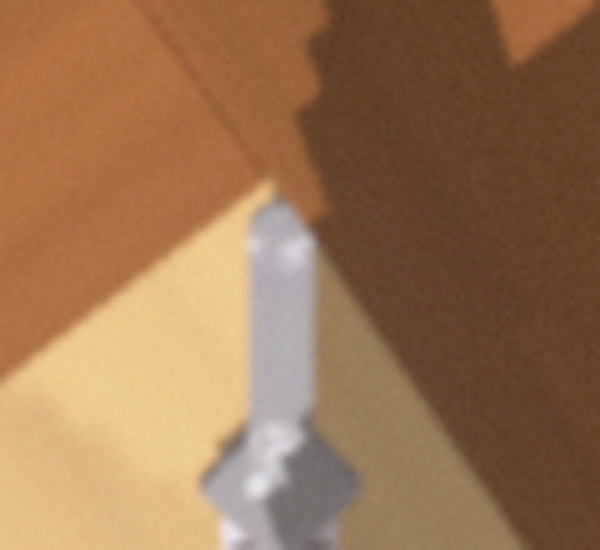

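The nose at crop (280,235) touches the far rail but is still about 1 mm from the left stile (corner at (270,178)). A little more is needed.

```bash
python3 -m jog '[[[0.02,-0.035,0],0,0],[[0,0,0],0,0],[[0,0,0],0,0]]'| grep -E "pos|ft_"
python3 -m jog '[[[0.03,0,0],0,0],[[0,0,0],0,0],[[0,0,0],0,0]]'| grep -E "pos|ft_"
python3 -m jog '[[[0.02,0,0],0,0],[[0,0,0],0,0],[[0,0,0],0,0]]'| grep -E "pos|ft_"
```

```text
tool_pos: [572.9, -108.6, 216.2]
ft_force: [-3.2, -5.6, 6.3]
tool_pos: [573.3, -108.1, 216.2]
ft_force: [-3.1, -6.6, 6.8]
tool_pos: [573.4, -107.9, 216.2]
ft_force: [-5.1, -8.6, 6.8]
```

```bash
python3 -m jog '[[[-0.04,0,0],0,35],[[0,0,0],0,35],[[0,0,0],0,35],[[0,0,-0.8],0,35],[[-0.3,0,-1],0,35]]'| grep -E "pos|ft_|wid"; python3 -m jog '[[[-0.9,0,-0.6],0,35],[[-0.7,0,0],0,35],[[0,0,0],0,35],[[0,0,0],0,35],[[0,0,0],0,35]]'| grep -E "pos|ft_|wid"
python3 -c "
from tabs import *
im,P,st=tabs('w12',12)"
```

```text
tool_pos: [565.8, -115.5, 285.8]
ft_force: [0.2, -0.7, 0.8]
grip_width: 29.9
tool_pos: [527.1, -166.7, 310.7]
ft_force: [-0.9, -0.6, 0.1]
grip_width: 29.9
tab? 417 [538  33  22  32] mean [ 719.1 -182.6   66.5] rect [ 723.  -180.7] [21.1 10.9] 32.9
tab? 752 [267  85  23  34] mean [ 571.7 -110.4   66.5] rect [ 571.8 -110.3] [18.9 13. ] 52.2
tab? 668 [269 266  21  34] mean [ 501.1 -203.2   65.9] rect [ 500.3 -204.6] [22.2 13.6] 52.4
[ 527.1 -166.7  310.7] [-3.1406e+00 -6.0000e-04  9.1440e-01] 38.85
```

Reading on diagonal 1 is about 41.5 mm and on diagonal 2 about 48.3 mm, so the far rail stands about 4.2 mm left of square. Next I'll push its left end to the right, with the fingers shut and slowly.

```bash
python3 -m jog '[[[0,0,0],1,0],[[0,0,0],1,0],[[0,0,0],1,0],[[0,0,0],1,0],[[0,0,0],1,0]]' | grep rot
python3 -m jog '[[[0,0,0],1,0],[[0,0,0],1,0],[[0,0,0],1,0],[[0,0,0],1,0],[[0,0,0],0.2,0]]' | grep rot
python3 -m jog '[[[0.46,-0.85,0],0,0],[[0.46,-0.85,0],0,0],[[0.46,-0.85,0],0,0],[[0.46,-0.85,0],0,0],[[0.46,-0.85,0],0,0]]' | grep pos
python3 -m jog '[[[0,0,0],0,0],[[0,0,0],0,0]]'
python3 - <<'E'
from h import *
im,d,st=snap('wrist','w13');P=cloud("wrist",d,st);q=P.reshape(-1,3);q=q[(q[:,2]>24)&(q[:,2]<34)&(q[:,0]>560)&(q[:,0]<660)&(q[:,1]<0)]
for x in range(600,652,6):
    r=q[(abs(q[:,0]-x)<2),1]
    if len(r)>5: print(x,len(r),r.max().round(1))
m=P[(P[...,0]>570)&(P[...,0]<700)&(P[...,1]>-20)&(P[...,1]<60)&(P[...,2]<100)]
print("tallest near path",m[:,2].max(), np.percentile(m[:,2],[50,99]))
E
```

```text
ee_rot: [-3.141, 0.0, 0.387]
ee_rot: [-3.141, 0.001, -0.049]
tool_pos: [627.9, 0.0, 310.9]
clock: 40.6
tool_pos: [627.3, -0.7, 310.6]
ee_rot: [3.141, 0.001, -0.045]
ft_force: [0.3, 0.2, -0.2]
grip_width: -0.1
grip_force: 0.0
600 235 -29.7
606 785 -29.7
612 1223 -30.7
618 1230 -30.8
624 1249 -31.1
630 1248 -31.5
636 1176 -31.0
642 241 -31.3
tallest near path 13.022899470708694 [0.70574125 2.32123916]
```

```bash
python3 -m jog '[[[0,0,0.9],0,0],[[0,0,0.9],0,0],[[0,0,0.7],0,0],[[0,0,0.35],0,0],[[0,0,0.15],0,0]]' | grep pos
python3 -m jog '[[[0,0,0],0,0],[[0,0.1,0],0,0],[[0,0.1,0],0,0],[[0,0.1,0],0,0],[[0,0,0],0,0]]' | grep -E "pos|ft_"
python3 -m jog '[[[0,0.05,0],0,0],[[0,0,0],0,0]]' | grep -E "pos|ft_"
```

```text
tool_pos: [626.3, -3.0, 189.9]
tool_pos: [626.7, -14.8, 192.1]
ft_force: [-0.5, -0.4, 0.6]
tool_pos: [626.4, -16.2, 191.4]
ft_force: [0.3, 0.2, 0.2]
```

```bash
for s in a; do python3 -m jog '[[[0,0.05,0],0,0],[[0,0,0],0,0]]' | grep -E "pos|ft_"
python3 -m jog '[[[0,0.05,0],0,0],[[0,0,0],0,0]]' | grep -E "pos|ft_"
python3 -m jog '[[[0,0.05,0],0,0],[[0,0,0],0,0]]' | grep -E "pos|ft_"; done
```

```text
tool_pos: [626.3, -17.9, 191.3]
ft_force: [-0.0, 1.9, 0.3]
tool_pos: [626.2, -18.7, 191.3]
ft_force: [0.4, 5.5, 0.9]
tool_pos: [626.2, -19.4, 191.3]
ft_force: [2.3, 10.4, 1.0]
```

```bash
python3 -m jog '[[[0,0.04,0],0,0],[[0,0,0],0,0]]' | grep -E "pos|ft_"
python3 -m jog '[[[0,0.04,0],0,0],[[0,0,0],0,0]]' | grep -E "pos|ft_"
python3 -m jog '[[[0,0.04,0],0,0],[[0,0,0],0,0]]' | grep -E "pos|ft_"
```

```text
tool_pos: [626.1, -20.4, 191.3]
ft_force: [1.4, 13.8, 1.6]
tool_pos: [626.1, -21.8, 191.3]
ft_force: [1.7, 13.3, 0.5]
tool_pos: [626.0, -23.3, 191.4]
ft_force: [0.6, 14.1, 1.2]
```

```bash
python3 -m jog '[[[0,0.02,0],0,0],[[0,0,0],0,0]]' | grep -E "pos|ft_"
python3 -m jog '[[[0,-0.5,0],0,0],[[0,-0.6,0],0,0],[[0,0,-0.8],0,0],[[0,0.8,-1],0,0],[[-0.3,1,-1],0,0]]' | grep -E "pos|ft_"
python3 -m jog '[[[-0.5,1,-0.5],0,0],[[-0.7,0.8,0],0,0],[[-0.7,0.8,0],0,0],[[0,0,0],0,0],[[0,0,0],0,0]]' | grep -E "pos|ft_"
cat > sq.py <<'E'
from h import *
import sys
f=np.load(f"pics/{sys.argv[1]}.npz");st=env.state() if len(sys.argv)<3 else None
P=cloud("wrist",f["dep"],st);q=P.reshape(-1,3);q=q[(q[:,2]>25)&(q[:,2]<34)]
def fit(t,v):
    t,v=np.array(t),np.array(v);p=np.polyfit(t,v,1)
    for _ in range(3):
        k=abs(v-np.polyval(p,t))<1;p=np.polyfit(t[k],v[k],1)
    return p,k.sum()
def edge(ax,lo,hi,sgn,rng):
    T,V=[],[]
    for t in range(*rng,4):
        r=q[(abs(q[:,1-ax]-t)<2)&(q[:,ax]>lo)&(q[:,ax]<hi),ax]
        if len(r)>30: T.append(t);V.append(r.min() if sgn>0 else r.max())
    return fit(T,V)
F=edge(0,585,640,1,(-255,-75));N=edge(0,425,475,-1,(-255,-75));L=edge(1,-80,-30,1,(470,595));Rr=edge(1,-300,-255,-1,(470,595))
for n,e in zip("FNLR",(F,N,L,Rr)): print(n,e[0].round(4),e[1])
I=lambda h,v:np.linalg.solve([[1,-h[0]],[-v[0],1]],[h[1],v[1]])
C={a+b:I(x[0],y[0]) for a,x in(("n",N),("f",F)) for b,y in(("l",L),("r",Rr))}
print({k:v.round(1).tolist() for k,v in C.items()})
d=lambda a,b:np.linalg.norm(C[a]-C[b])
print("diag1 nl-fr",d("nl","fr"),"diag2 nr-fl",d("nr","fl"),"sides",d("nl","nr"),d("fl","fr"),d("nl","fl"),d("nr","fr"))
E
python3 -c "
from h import *
im,d,st=snap('wrist','w14');print(st['tool_pos'],st['clock'])"; python3 sq.py w14
```

```text
tool_pos: [625.9, -24.0, 191.3]
ft_force: [1.8, 13.9, 0.8]
tool_pos: [615.4, -48.7, 298.2]
ft_force: [1.1, -0.7, 0.2]
tool_pos: [532.8, -149.8, 317.2]
ft_force: [-0.4, -0.7, -0.1]
[ 532.8079699  -149.82490412  317.18460249] 44.25Traceback (most recent call last):
  File "sq.py", line 16, in <module>
    F=edge(0,585,640,1,(-255,-75));N=edge(0,425,475,-1,(-255,-75));L=edge(1,-80,-30,1,(470,595));Rr=edge(1,-300,-255,-1,(470,595))
                                     ~~~~^^^^^^^^^^^^^^^^^^^^^^^^^
  File "sq.py", line 15, in edge
    return fit(T,V)
  File "sq.py", line 8, in fit
    k=abs(v-np.polyval(p,t))<1;p=np.polyfit(t[k],v[k],1)
                                 ~~~~~~~~~~^^^^^^^^^^^^^
    raise TypeError("expected non-empty vector for x")
TypeError: expected non-empty vector for x
```

```bash
python3 -m jog '[[[0,0.1,-1],0,0],[[0,0.1,-1],0,0],[[0,0.1,-1],0,0],[[0,0,-0.8],0,0],[[0,0,0],0,0]]' | grep -E "pos"
python3 -m jog '[[[0,0,0],0,0],[[0,0,0],0,0]]' | grep -E "pos"
sed -i 's/k=abs(v-np.polyval(p,t))<1;/r=v-np.polyval(p,t);k=abs(r-np.median(r))<max(1,1.5*np.median(abs(r-np.median(r))));/' sq.py
python3 -c "
from h import *
im,d,st=snap('wrist','w15');print(st['tool_pos'],st['clock'])"; python3 sq.py w15
```

```text
tool_pos: [534.6, -160.3, 474.1]
tool_pos: [533.0, -160.2, 467.3]
[ 532.97141957 -160.24803229  467.30417421] 45.0
F [4.830000e-02 6.125438e+02] 43
N [4.620000e-02 4.621326e+02] 38
L [ -0.0431 -40.1765] 32
R [-4.720000e-02 -2.478121e+02] 32
{'nl': [459.4, -60.0], 'nr': [449.7, -269.0], 'fl': [609.3, -66.4], 'fr': [599.2, -276.1]}
diag1 nl-fr 257.41077885588453 diag2 nr-fl 257.92864104411717 sides 209.28602687630485 209.90012523326754 150.10857813812865 149.65555539771705
```

```bash
python3 -c "
from tabs import *
im,P,st=tabs('w16',12)"
```

```text
tab? 103 [477  94  27  71] mean [ 570.4 -383.8   62.8] rect [ 570.1 -385. ] [10.8 76.5] 74.8
tab? 234 [221 129  21  19] mean [ 571.4 -115.1   66.4] rect [ 571.1 -114.9] [18.6 13. ] 54.2
tab? 250 [309 190  22  20] mean [ 501.3 -205.    65.9] rect [ 500.5 -205.5] [21.3 13.7] 51.9
tab? 396 [496 196  64  24] mean [ 475.4 -442.5   63.7] rect [ 476.5 -444.5] [84.  19.9] 78.2
tab? 540 [496 272  48  45] mean [ 378.6 -439.4   66.1] rect [ 376.  -444.3] [26.8 67.4] 45.3
[ 532.9 -160.4  467. ] [-3.1403  0.0033 -0.0484] 45.05
```

View pics/w16.png

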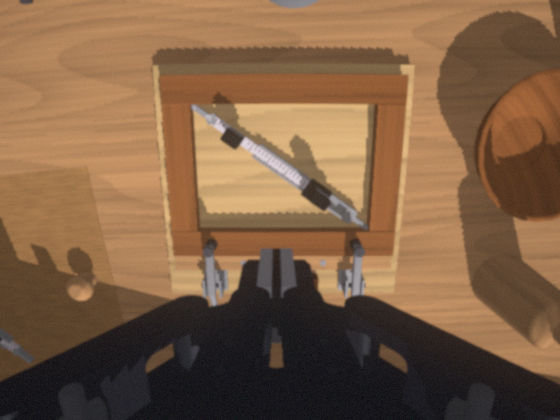

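The frame is square, and the rule lies flat in it with tabs at (232,138) and (317,194). The knob, at (80,287), and the clamps are undisturbed. I'm handing in.

```bash
python3 -c "
from rig import env
print(env.hand_in())"
```

```text
the job is handed in; nothing more can be done
None
```

I measured both diagonals in the order asked (the first took a second draw because the channel dragged along). They read about 41.5 mm and 48.3 mm on the slide, so I eased the far rail about 4 mm to the right; by camera they now agree to about 0.5 mm, and the job is handed in with the rule lying flat on the board.

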